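# Clamp a microscope tube in its V-block

### The job

Take the microscope tube out of its cradle and lay it in the V-block so that it sits fully down in both notches, and slide it gently along the groove until its plain end touches the stop, without pushing the stop out of its setting. Then swing the strap over and press it down until its sprung foot is felt to bear on the tube, with the spring about half compressed, and leave it clamped; do not press the tube hard and leave the other things on the bench alone.

Things in the scene. Friction and masses are not known exactly. Their poses are not given: they have to be found in the camera images.
- barrel_mid (a point): Middle of the loose microscope tube, on its axis. Dark metal cylinder 136 mm long, 30 mm in diameter, about 0.18 kg, with a collar 38 mm in diameter at one end. x axis: along the tube from the collar end (collar from -72 to -54 mm) to the plain end (+64 mm).
- barrel_end (a point): Centre of the tube's plain end face; same axes as barrel_mid.
- rest: Fixed low black cradle in which the tube lies at first, its axis 30 mm above the bench, along the cradle's x. Two V notches, 12 mm long, centred 34 mm either side of the middle (tops 22 mm above the bench, 56 mm across); between them only a spine 14 mm wide and 6 mm high, so fingers can go down beside the tube. Origin: centre of its underside.
- v_axis (a point): Where the tube's axis lies when seated in the fixed aluminium V-block: midway between its two V notches, 55 mm above the bench. x: along the groove to the stop; y: to the strap's hinge; z up. Notches 16 mm long, centred at x = -34 and +34 mm (52 mm free between), tops 8 mm below this point, 56 mm across. Base plate 43 mm below. The tube's collar belongs outside, at the -x end.
- stop_face (a point): Centre of the stop's face, a dark steel plate across the groove at the block's +x end, on the line of the tube's axis; x as v_axis. It is set differently each time, 59 to 69 mm from v_axis. It is held by friction only and slides away if pushed with more than about 15 N; sliding the tube along the groove itself takes 2 to 6 N.
- strap_hinge (a point): Middle of the strap's hinge, 70 mm to the +y side of v_axis and 39 mm above it. The hinge line is parallel to the groove (axes as v_axis). Two lugs beside it rise to 104 mm above the bench.
- strap (a joint): Angle of the steel strap (22 mm wide, 8 mm thick), rad: 0 when level across the groove, growing as it is lifted and swung away to the +y side. It starts at 1.9 to 2.3 (standing, leaning away from the groove); range -0.2 to 2.4. The hinge is stiff and the strap stays where it is left: moving it takes about 6 N at the handle bar.
- foot_mount (a point): Point in the strap's middle plane, 70 mm from the hinge, where the foot's screw passes. The foot, a white round tip 14 mm wide, is under the strap. Its screw is left at any setting: the tip reaches 18 to 30 mm below this point, so it meets the seated tube somewhere between strap angles +0.09 and -0.09. It is sprung: 2.5 N per mm, 5 mm travel, then solid; half in, it bears with about 6 N.
- bar_grip (a point): Grip point on the axis of the strap's handle bar: round, black, 12 mm in diameter, parallel to the hinge and 135 mm from it at the strap's free end, sticking out 45 mm past the strap's -x edge (away from the stop). The point is 34 mm to the -x side of the strap's middle. Foot bearing with 6 N adds about 3 N here to the hinge's 6 N.
- stain_jar: Blue jar with a white lid, 52 mm in diameter, 85 mm tall, stands beyond the work; origin under its centre.
- oil_bottle: Small amber bottle, 28 mm in diameter, 65 mm tall; origin under its centre.
- slide_box: Grey box 50 x 80 x 30 mm; origin under its centre.
Things that resemble listed ones, but are neither listed nor needed, are in the scene too. There is more than one size of the part that bears v_axis; the job needs the middle-sized.

How it is judged:
On the way, in this order (a step that is already met when the one before it is completed fails the run):
1. the tube lies fully down in both notches, plain end touching the stop, strap still open (y of barrel_mid in the frame of v_axis between -0.002 and 0.002 m and z of barrel_mid in the frame of v_axis between -0.003 and 0.003 m and angle between the x axis of barrel_end and the x axis of v_axis, either way round below 0.035 rad and x of barrel_end in the frame of stop_face between -0.002 and 0.002 m and value of joint strap above 0.5 rad), for 0.2 s.
2. the strap is over the tube and its foot bears on it (y of barrel_mid in the frame of v_axis between -0.002 and 0.002 m and z of barrel_mid in the frame of v_axis between -0.003 and 0.003 m and angle between the x axis of barrel_end and the x axis of v_axis, either way round below 0.035 rad and x of barrel_end in the frame of stop_face between -0.002 and 0.002 m and value of joint strap below 0.2 rad and contact force between strap and barrel above 3 N), for 0.2 s.
At the end, for the whole second after the job is handed in: The tube lies at rest on the V-block's axis (within 2 mm sideways, 3 mm in height, 0.035 rad), its plain end within 2 mm of the stop's face, and the strap (below 0.2 rad) stays down with its foot bearing on the tube with 3 to 12 N (all of step 2 and contact force between strap and barrel below 12 N and linear speed of barrel below 0.01 m/s); the robot touches nothing.
It fails at once if the tube is pressed on the V-block or stop with more than 40 N, or squeezed by the foot with more than 15 N (contact force between barrel and vblock above 40 N or contact force between strap and barrel above 15 N).
It fails at once if the stop is shifted by more than 2.5 mm (distance of stop_face from where it was at the start of the episode above 0.0025 m).
It fails at once if a bystander is moved by more than 15 mm (distance of any of stain_jar, oil_bottle, slide_box from where it was at the start of the episode above 0.015 m).
It also fails if it takes over 72 s, if anything falls off the work surface, if the arm or the gripper's body presses on something with over 40 N, if the wrist force passes 120 N, or if a joint passes its speed limit or range.

### The arm

A 6-joint arm with a two-finger parallel gripper is mounted at the origin on the work surface. World frame = base frame: x ahead of the robot, y to its left, z up, the work surface at z = 0. Lengths are in m, angles in rad, forces in N, time in s.
With the tool pointing down it reaches from about 0.275 to 0.85 m from the base axis. Payload 19 kg.
Tool frame: the origin (TCP) lies at the very end of the fingers, on their centre line; the grasp point (between the pads) lies grip_point_offset behind it (grip_point_offset is the distance from the TCP to the grasp point, in m); z points along the fingers, y is the line along which they close (so a half turn about z gives the same grasp; the last joint's range is limited). The gripper opens to 85 mm and grips with 20 to 120 N. Pads are 22 mm wide; open, the fingers measure 114 mm over their backs; the gripper's body (76 mm by 85 mm) begins 54 mm behind the grasp point. The pads swing forward as they close: fully open they stand 13 mm farther back than shut.
Start: joints at [0.973, 0.15, 1.437, -0, 1.554, -0.134], TCP at [0.257, 0.514, 0.231] pointing down, gripper open.
Joint ranges: [-2.8, 2.8], [-0.68, 2.1], [0.12, 2.68], [-1.39, 4.53], [0.16, 2.79], [-2.81, 2.81]. Speed limits (rad/s): [1.89, 1.89, 2.22, 3.01, 3.01, 3.01].

### API

Orientations are given as a unit quaternion [x, y, z, w].
In Python, from station import read_state, grab_frame, camera_info, hand_in, grip_point_offset gives the robot as it stands.
- The arm moves only by the tool arm_command, never from a script. Its argument "motion" is a list of rows, each a list of 2 entries, a list of its own where there are three numbers: the shift along the tool's x, y, z in cm, then the turn, a rotation vector about the tool's x, y, z in rad. In form: [[[x, y, z], [rx, ry, rz]], ...]. A call has 1 to 12 rows; each row shifts and turns the commanded pose from where the row before left it, along the tool's axes as they then stand; what a row does not reach is not made up. A row lasts 1/10 s, in which the tool goes at most 50 mm and 8.59 degrees, less where a joint would pass 70% of its speed; a pose out of reach is approached as far as the arm can. A call with a gripper value outside its range is refused whole. "claw" is the finger opening in cm, from 0 to 8.54, set as the call begins (left out, the last holds). The fingers move at their own pace and stop on an object; "squeeze" is the grip in N (left out, the last holds). Time passes only in rows, so rows that do not move let the fingers close. It gives the time, the measured TCP pose, the force, the opening and the grip force at its end, in the units of the state.
- read_state(): the state, without advancing time (a new reading comes with each control period).
- grab_frame(name): name is "side" or "top"; returns (picture, depth): 400x640x3 uint8, red, green, blue; 400x640 float32, m along the optical axis (not along the pixel's ray), 0 where there is no reading.
- camera_info(name): a dict with "fx", "fy", "cx", "cy" (pixels), "dist_coeffs" ([k1, k2, p1, p2, k3] as OpenCV has them; the pictures are not rectified), "origin" and "orientation" of the camera in the world. Camera axes: x right, y down, z forward; pixel columns grow to the right and rows downward; lengths in m; the calibration is good to about 2 mm. A picture is of the moment at which its call begins. camera_info takes no time and is no camera call.
- hand_in(): hands the job in; it is judged then, once.
The state is a dict: "time_s": time; "joint_positions": joint angles; "qd": joint speeds; "tau": joint torques, N m; "tcp_pos": TCP position; "ee_rot": TCP orientation; "ft_force": force on the tool from outside, world axes, zero at the start; "moment": the same for the moment, N m; "grip_width": finger opening in m; "grasp_force": force on a finger pad.
Only numpy, scipy, OpenCV 4.12 (cv2) and the standard library are available. Lean on these libraries where they do the work, as an engineer would, in place of code of your own. Each camera call takes 0.05 s, during which the arm holds its last target. There are 200 camera calls.

## Working session

There is one attempt and no reset: what is moved stays moved. The work goes in short steps, Python scripts to look and compute and a tool call to move; the robot and the scene stay as the last step left them, time stands still between calls to the robot, and variables do not carry over. Pictures are saved under pics/ and viewed, at most 10 in all, crops included, and the job is handed in when it is done.

Besides the shell and the picture viewer there is one more tool, called after "Call:" by a JSON object that holds its "name" and its "arguments". arm_command: Moves the arm, as the interface text tells. Its arguments: {"type":"object","properties":{"motion":{"type":"array"},"claw":{"type":"number"},"squeeze":{"type":"number"}},"required":["motion"]}

```bash
ls; mkdir -p pics; cat > h.py <<'E'
import numpy as np, cv2
from station import *
from scipy.spatial.transform import Rotation as R
def cam(n):
    c=camera_info(n); K=np.array([[c['fx'],0,c['cx']],[0,c['fy'],c['cy']],[0,0,1.]])
    return K,np.array(c['dist_coeffs'],float),np.array(c['origin'],float),R.from_quat(c['orientation']).as_matrix()
def cloud(n,depth):
    K,d,o,M=cam(n); h,w=depth.shape
    v,u=np.mgrid[0:h,0:w]
    p=cv2.undistortPoints(np.stack([u,v],-1).reshape(-1,1,2).astype(float),K,d).reshape(h,w,2)
    P=np.dstack([p,np.ones((h,w))])*depth[...,None]
    return P@M.T+o
def ray(n,uv,z):
    K,d,o,M=cam(n)
    p=cv2.undistortPoints(np.array(uv,float).reshape(-1,1,2),K,d).reshape(-1,2)
    r=np.c_[p,np.ones(len(p))]@M.T
    return o+r*((z-o[2])/r[:,2])[:,None]
E
python3 - <<'E'
from h import *
print(grip_point_offset, read_state())
for n in('side','top'):
    im,d=grab_frame(n); cv2.imwrite(f'pics/{n}0.png',im[...,::-1]); np.savez(f'{n}0.npz',im=im,d=d)
    c=camera_info(n); print(c)
E
```

```text
pics
0.0187 {'time_s': 0.0, 'joint_positions': array([ 9.73018392e-01,  1.50980287e-01,  1.43801038e+00, -3.86188076e-06,
        1.55379458e+00, -1.33956061e-01]), 'qd': array([ 0.00128282, -0.00057767, -0.00047656,  0.00028383,  0.00014799,
       -0.00024613]), 'tau': array([ 1.49437110e-03, -7.13090301e+01, -5.70869672e+01,  2.01816232e-05,
        9.04250192e-03,  1.76215394e-05]), 'tcp_pos': array([0.25709818, 0.5140537 , 0.23068899]), 'ee_rot': array([ 2.29837647e-01,  9.73228802e-01, -5.57517594e-04, -2.11526421e-04]), 'ft_force': array([-0.16014873,  0.19514401,  0.32200899]), 'moment': array([-0.00472465, -0.06271568, -0.02912645]), 'grasp_force': 0.0, 'grip_width': 0.08541124451872624}
{'fx': 505.19512361948847, 'fy': 505.19512361948847, 'cx': 321.93977836356396, 'cy': 206.56770741754207, 'dist_coeffs': array([-0.08096658,  0.        ,  0.        ,  0.        ,  0.        ]), 'origin': array([ 0.10218331, -0.83109377,  0.83565269]), 'orientation': array([ 0.86742281, -0.17593931,  0.10518559, -0.45338617])}
{'fx': 436.68929410309084, 'fy': 436.68929410309084, 'cx': 316.31360672134724, 'cy': 201.62172596452405, 'dist_coeffs': array([-0.04027353,  0.        ,  0.        ,  0.        ,  0.        ]), 'origin': array([0.34463367, 0.18089578, 1.21927837]), 'orientation': array([ 0.70509254, -0.70272837,  0.06882509, -0.0654251 ])}
```

View pics/side0.png

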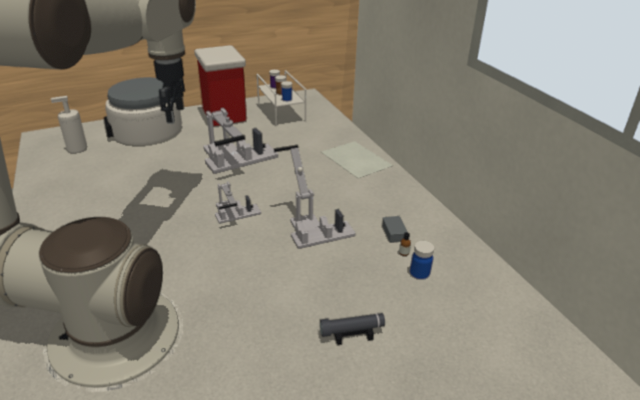

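View pics/top0.png

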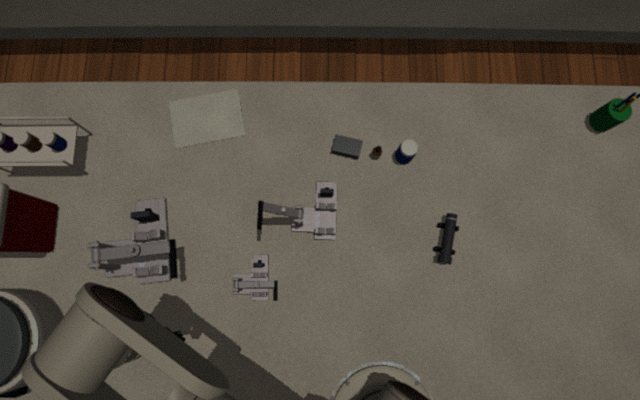

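The side view shows the tube in its cradle at (352,327). There are three V-blocks, listed here by top-view pixels: (150,240) large, (259,278) small, and (326,210) with its strap standing, about 155 mm long. The last is the middle size. I'll measure it and confirm in a crop.

```bash
python3 - <<'E'
from h import *
t=np.load('top0.npz'); s=np.load('side0.npz')
a=cv2.resize(t['im'][165:285,225:365],None,fx=4,fy=4,interpolation=cv2.INTER_CUBIC)[:480,:]
b=cv2.resize(s['im'][135:255,260:400],None,fx=4,fy=4,interpolation=cv2.INTER_CUBIC)
m=np.vstack([a,b]); m=np.hstack([a,b]); m=cv2.resize(m,(800,343)); 
c=cv2.resize(t['im'][200:280,420:480],None,fx=3.2,fy=3.2); c2=cv2.resize(s['im'][300:350,305:400],None,fx=5,fy=5)
o=np.zeros((600,800,3),np.uint8); o[:343]=m; o[344:344+256,:192]=c[:256]; o[344:594,200:675]=c2
cv2.imwrite('pics/crop1.png',o[...,::-1])
np.set_printoptions(precision=4,suppress=True,linewidth=200)
Pt=cloud('top',t['d']);Ps=cloud('side',s['d'])
np.savez('P.npz',t=Pt,s=Ps)
for n,P,boxes in(('top',Pt,[(430,205,465,270),(312,178,340,242),(255,198,303,232)]),('side',Ps,[(315,310,390,345),(270,140,360,248)])):
  for x0,y0,x1,y1 in boxes:
    q=P[y0:y1,x0:x1].reshape(-1,3); q=q[q[:,2]>.008]
    print(n,len(q),q.min(0),q.max(0))
q=Pt[205:270,430:465].reshape(-1,3); q=q[(q[:,2]>.036)]
c=q.mean(0); w,v=np.linalg.eigh(np.cov(q[:,:2].T)); print('tube',c,v[:,1],np.ptp((q[:,:2]-c[:2])@v[:,1]),q[:,2].max())
E
```

```text
top 700 [ 0.3446 -0.2196  0.0118] [0.5426 0.1809 1.2193]
top 1223 [0.3446 0.1167 0.008 ] [0.6373 0.1875 1.2193]
top 688 [0.3446 0.1809 0.0081] [0.5821 0.3163 1.2193]
side 1078 [ 0.1022 -0.8311  0.0082] [ 0.5412 -0.1617  0.8357]
side 2239 [ 0.1022 -0.8311  0.008 ] [0.6351 0.6624 0.8357]
tube [ 0.4675 -0.1759  0.0633] [-0.6011  0.7992] 0.42678429793182193 1.2192783682296577
```

View pics/crop1.png

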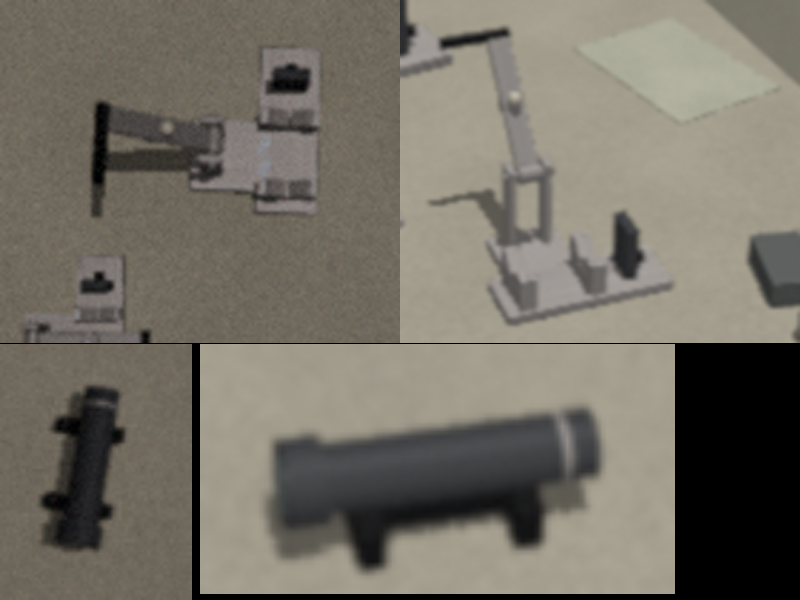

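The crop confirms it. The middle block has its stop at the far +x end and its strap leaning to +y. The tube's collar is at the near (-x) end and the ringed plain end is far.

```bash
python3 - <<'E'
from h import *
np.set_printoptions(precision=4,suppress=True,linewidth=200)
P=np.load('P.npz')
def get(k,b,z0,z1):
    x0,y0,x1,y1=b; q=P[k][y0:y1,x0:x1].reshape(-1,3); return q[(q[:,2]>z0)&(q[:,2]<z1)]
def rect(q):
    c,sz,a=cv2.minAreaRect((q[:,:2]*1000).astype(np.float32)); return np.round(c,1),np.round(sz,1),round(a,1),len(q)
for k,b in(('t',(425,200,475,275)),('s',(310,305,395,350))):
    q=get(k,b,.034,.07); c=q.mean(0); w,v=np.linalg.eigh(np.cov(q[:,:2].T)); d=v[:,1]*np.sign(v[0,1])
    l=(q[:,:2]-c[:2])@d; m=(q[:,:2]-c[:2])@[-d[1],d[0]]
    print(k,'tube',rect(q),c,d,np.arctan2(d[1],d[0]),'len',l.min(),l.max(),'w',m.min(),m.max(),q[:,2].max(), 'ends',c[:2]+d*l.min(),c[:2]+d*l.max())
    for s in np.arange(-.07,.07,.01):
        r=(l>s)&(l<s+.01)
        if r.any(): print(round(s,3),m[r].min().round(4),m[r].max().round(4),np.percentile(q[r,2],95).round(4))
for k,b in(('t',(285,175,345,246)),('s',(285,195,360,248))):
    for z0,z1 in((.007,.017),(.03,.052),(.053,.09)):
        q=get(k,b,z0,z1); 
        if len(q): print(k,z0,rect(q),q.min(0),q.max(0))
for k,b in(('t',(250,195,310,235)),('s',(268,140,318,200))):
    q=get(k,b,.085,.35); print(k,'strap',len(q),q.min(0),q.max(0)); 
    q=q[q[:,2]>.19]; print(rect(q),q.mean(0))
# height map of vblock top view
x0,y0,x1,y1=310,178,342,244
print((P['t'][y0:y1:2,x0:x1:2,2]*1000).astype(int))
E
```

```text
t tube (array([ 473.7, -181.3]), array([ 37.8, 138.1]), 80.6, 530) [ 0.4696 -0.182   0.0417] [ 0.9775 -0.2109] -0.21248012810611872 len -0.06482031435436612 0.07303724034881735 w -0.02024687478027437 0.017818685926673513 0.05097133137593035 ends [ 0.4062 -0.1684] [ 0.541  -0.1974]
-0.07 -0.0158 0.0154 0.0475
-0.06 -0.0202 0.0178 0.0498
-0.05 -0.0178 0.0149 0.0475
-0.04 -0.0132 0.012 0.0467
-0.03 -0.0158 0.0132 0.046
-0.02 -0.0148 0.0136 0.045
-0.01 -0.0147 0.0114 0.0464
0.0 -0.0156 0.014 0.0445
0.01 -0.013 0.0109 0.0478
0.02 -0.0147 0.0114 0.0456
0.03 -0.0136 0.0131 0.0458
0.04 -0.0146 0.0127 0.0464
0.05 -0.0146 0.0134 0.0471
0.06 -0.0138 0.0134 0.0462
0.07 -0.0126 0.0082 0.0449
s tube (array([ 471.6, -192.4]), array([ 32.6, 138.6]), 77.1, 699) [ 0.4667 -0.1929  0.0412] [ 0.9782 -0.2077] -0.2092194375485843 len -0.06461743837768137 0.07406165124409585 w -0.013976274192489691 0.018639470309693047 0.0504038703375661 ends [ 0.4035 -0.1795] [ 0.5392 -0.2083]
-0.07 -0.0126 0.0184 0.048
-0.06 -0.0122 0.0174 0.0491
-0.05 -0.014 0.0186 0.0473
-0.04 -0.0099 0.0156 0.0446
-0.03 -0.0095 0.0145 
[... 3259 characters left out ...]
  13   14   10   11    1   -5    0]
 [   7   11   13   47   47   48   37   36   32   41   41   48   44   -2    1    0]
 [  11    9   13   49   49   45   44   36   37   41   40   47   47    1   -3   -1]
 [   2    3   -3   47   47   51   41   37   40   40   45   46   45 1219   -4   -2]
 [  -2   -4    6    9   15   16   16   17   22   24   25   27   30   -2    6    0]
 [   1   -1   13   10   14   11   10    9   12   10    7    8    6   -3   -2    0]
 [   1    2    8   13   10   16   11   13   11   10    8   10    8   -3    0    1]
 [   0   -3    0   -4   -3    1    2    1   -1   -1   -2   -6    2   -1    1    0]
 [   2    1   -3    1    0    0   -3    0    0   -1   -4    0    1   -4   -2    0]]
```

Call:
{"name": "arm_command", "arguments": {"motion": [[[0,0,0],[0,0,-0.1265]],[[0,0,0],[0,0,-0.1265]],[[-1.81,-3.18,0],[0,0,0]],[[-1.81,-3.18,0],[0,0,0]],[[-1.81,-3.18,0],[0,0,0]],[[-1.81,-3.18,0],[0,0,0]],[[-1.81,-3.18,0],[0,0,0]],[[-1.81,-3.18,0],[0,0,0]],[[-1.81,-3.18,0],[0,0,0]],[[-1.81,-3.18,0],[0,0,0]],[[-1.81,-3.18,0],[0,0,0]],[[-1.81,-3.18,0],[0,0,0]]], "claw": 8.54}}

```text
time_s: 1.3
tcp_pos: [0.3677, 0.164, 0.2312]
ee_rot: [0.105, 0.994, -0.0, -0.0]
ft_force: [0.6, -0.6, 0.6]
grip_width: 0.0855
grasp_force: 0.0
```

Call:
{"name": "arm_command", "arguments": {"motion": [[[-1.81,-3.18,1],[0,0,0]],[[-1.81,-3.18,1],[0,0,0]],[[-1.81,-3.18,1],[0,0,0]],[[-1.81,-3.18,1],[0,0,0]],[[-1.81,-3.18,1],[0,0,0]],[[-1.81,-3.18,1],[0,0,0]],[[-1.81,-3.18,1],[0,0,0]],[[-1.81,-3.18,1],[0,0,0]],[[-1.81,-3.18,1],[0,0,0]],[[-1.81,-3.18,1],[0,0,0]],[[0,0,0],[0,0,0]],[[0,0,0],[0,0,0]]]}}

```text
time_s: 2.5
tcp_pos: [0.4778, -0.1837, 0.1306]
ee_rot: [0.106, 0.994, 0.0, -0.001]
ft_force: [-0.4, 0.8, 0.1]
grip_width: 0.085
grasp_force: 0.0
```

```bash
cat >> h.py <<'E'
np.set_printoptions(precision=4,suppress=True,linewidth=200)
def delta(p,yaw=None):
    "tool-axis shift in cm to world TCP p, from measured pose; yaw of tool x mod pi -> rz (applied after)"
    s=read_state(); M=R.from_quat(s['ee_rot']).as_matrix(); d=M.T@(np.array(p)-s['tcp_pos'])*100
    y=np.arctan2(M[1,0],M[0,0]); print('tcp',s['tcp_pos'],'yaw',y,'zax',M[:,2],'delta cm',d)
    if yaw is not None: print('rz',-((yaw-y+np.pi/2)%np.pi-np.pi/2))
E
python3 - <<'E'
from h import *
delta([.4775,-.1838,.0113],-.211)
for n in('side','top'):
    im,d=grab_frame(n); cv2.imwrite(f'pics/{n}1.png',im[...,::-1]); np.savez(f'{n}1.npz',im=im,d=d)
a=np.load('side1.npz')['im'][180:380,240:440]; b=np.load('top1.npz')['im'][160:300,380:520]
o=np.hstack([cv2.resize(a,(400,400)),cv2.resize(b,(400,400))]); cv2.imwrite('pics/c2.png',o[...,::-1])
# v-block
P=np.load('P.npz')
P2={'t':cloud('top',np.load('top1.npz')['d']),'s':cloud('side',np.load('side1.npz')['d'])}
for k,b in(('t',(285,175,345,246)),('s',(285,195,360,248))):
    x0,y0,x1,y1=b; q=np.vstack([p[k][y0:y1,x0:x1].reshape(-1,3) for p in(P,P2)]); z=q[:,2]
    pl=q[(z>.005)&(z<.019)]
    # -y edge of plate: min y per x bin
    e=[]
    for x in np.arange(.475,.63,.005):
        m=pl[(pl[:,0]>=x)&(pl[:,0]<x+.005)]
        if len(m)>3: e.append((m[:,0].mean(),m[:,1].min()))
    e=np.array(e); f=np.polyfit(*e.T,1); print(k,'edge yaw',f, 'plate x',np.percentile(pl[:,0],[0.5,99.5]))
    nt=q[(z>.036)&(z<.053)&(q[:,1]<.19)]
    for lo,hi in((.47,.52),(.54,.58)):
        m=nt[(nt[:,0]>lo)&(nt[:,0]<hi)]; print(' notch',len(m),np.percentile(m[:,0],[2,50,98]),np.percentile(m[:,1],[1,99]),m[:,1].mean())
    st=q[(z>.055)&(z<.075)&(q[:,1]<.185)&(q[:,0]>.57)]; print(' stop',len(st),np.percentile(st,[2,50,98],axis=0))
    lug=q[(z>.08)&(q[:,1]>.19)&(z<.11)]; print(' lug',np.percentile(lug,[2,98],axis=0))
E
```

```text
tcp [ 0.4778 -0.1837  0.1306] yaw 2.9295200598581967 zax [-0.0014  0.0009 -1.    ] delta cm [ 0.008  -0.019  11.9327]
rz -0.0010725937315965162
t edge yaw [-0.0567  0.1532] plate x [0.4716 0.6347]
 notch 228 [0.4842 0.4923 0.5007] [0.1247 0.1789] 0.15237123636146252
 notch 223 [0.5524 0.56   0.5678] [0.1216 0.1764] 0.1490661689987282
 stop 135 [[0.5912 0.1306 0.0558]
 [0.5958 0.1469 0.067 ]
 [0.6041 0.1631 0.0718]]
 lug [[0.5054 0.2129 0.0894]
 [0.5507 0.2325 0.1093]]
s edge yaw [-0.028   0.1301] plate x [0.4692 0.6324]
 notch 214 [0.4817 0.4896 0.4985] [0.1185 0.1776] 0.1456469375318223
 notch 207 [0.5497 0.5575 0.5665] [0.1164 0.1752] 0.14361030678251643
 stop 103 [[0.5888 0.1258 0.0554]
 [0.5916 0.1402 0.0645]
 [0.6007 0.1626 0.0701]]
 lug [[0.5024 0.2068 0.0802]
 [0.5467 0.2225 0.1019]]
```

View pics/c2.png

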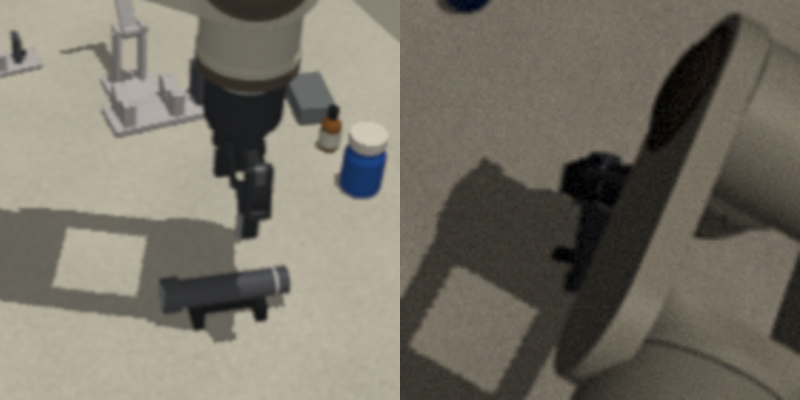

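The gripper hangs directly over the tube in both views. Going down and gripping lightly.

Call:
{"name": "arm_command", "arguments": {"motion": [[[0.07,-0.14,2],[0,0,0]],[[0,0,2],[0,0,0]],[[0,0,2],[0,0,0]],[[0,0,2],[0,0,0]],[[0,0,1.5],[0,0,0]],[[0,0,1.2],[0,0,0]],[[0,0,0.8],[0,0,0]],[[0,0,0.4],[0,0,0]],[[0,0,0],[0,0,0]]]}}

```text
time_s: 3.5
tcp_pos: [0.4772, -0.1845, 0.0123]
ee_rot: [0.105, 0.994, -0.0, -0.0]
ft_force: [-0.1, 0.4, 0.8]
grip_width: 0.0856
grasp_force: 0.0
```

Call:
{"name": "arm_command", "arguments": {"motion": [[[0,0,0],[0,0,0]],[[0,0,0],[0,0,0]],[[0,0,0],[0,0,0]],[[0,0,0],[0,0,0]],[[0,0,0],[0,0,0]],[[0,0,0],[0,0,0]],[[0,0,0],[0,0,0]],[[0,0,0],[0,0,0]],[[0,0,0],[0,0,0]],[[0,0,0],[0,0,0]]], "claw": 2.5, "squeeze": 30}}

```text
time_s: 4.5
tcp_pos: [0.4773, -0.1875, 0.0138]
ee_rot: [0.105, 0.994, -0.003, 0.001]
ft_force: [-12.5, -23.4, 14.7]
grip_width: 0.0289
grasp_force: 31.0
```

Call:
{"name": "arm_command", "arguments": {"motion": [[[0.05,-0.15,-0.1],[0,0,0]],[[0.05,-0.15,-0.1],[0,0,0]],[[0,0,0],[0,0,0]],[[0,0,0],[0,0,0]],[[0,0,0],[0,0,0]]]}}

```text
time_s: 5.0
tcp_pos: [0.4754, -0.1873, 0.0142]
ee_rot: [0.105, 0.994, -0.0, -0.0]
ft_force: [-0.7, -1.0, -0.7]
grip_width: 0.0289
grasp_force: 29.7
```

Call:
{"name": "arm_command", "arguments": {"motion": [[[0,0,-0.8],[0,0,0]],[[0,0,-1.5],[0,0,0]],[[0,0,-2.9],[0,0,0]],[[0,0,-2.9],[0,0,0]],[[0,0,-2.9],[0,0,-0.0845]],[[0,0,-2.9],[0,0,-0.0845]],[[-0.27,3.38,0],[0,0,0]],[[-0.27,3.38,0],[0,0,0]],[[-0.27,3.38,0],[0,0,0]],[[-0.27,3.38,0],[0,0,0]],[[-0.27,3.38,0],[0,0,0]]]}}

```text
time_s: 6.1
tcp_pos: [0.496, -0.0176, 0.1539]
ee_rot: [0.021, 1.0, 0.0, 0.0]
ft_force: [1.7, 0.5, -2.6]
grip_width: 0.0289
grasp_force: 30.1
```

Call:
{"name": "arm_command", "arguments": {"motion": [[[-0.27,3.38,0],[0,0,0]],[[-0.27,3.38,0],[0,0,0]],[[-0.27,3.38,0],[0,0,0]],[[-0.27,3.38,0],[0,0,0]],[[-0.27,3.38,0],[0,0,0]],[[0,0,2.5],[0,0,0]],[[0,0,2.5],[0,0,0]],[[0,0,0.8],[0,0,0]],[[0,0,0],[0,0,0]],[[0,0,0],[0,0,0]]]}}

```text
time_s: 7.1
tcp_pos: [0.5171, 0.1491, 0.0965]
ee_rot: [0.021, 1.0, 0.0, 0.001]
ft_force: [0.1, 0.6, -1.7]
grip_width: 0.029
grasp_force: 30.2
```

```bash
python3 - <<'E'
from h import *
delta([.517,.149,.04],-.042); print(read_state()['ft_force'],read_state()['moment'],read_state()['grip_width'])
im={}
for n in('side','top'):
    im[n],d=grab_frame(n); np.savez(f'{n}2.npz',im=im[n],d=d)
a=im['side'][120:270,260:410]; b=im['top'][150:270,250:370]
o=np.hstack([cv2.resize(a,(400,400)),cv2.resize(b,(400,400))]); o=np.clip(o*1.5,0,255).astype(np.uint8); cv2.imwrite('pics/c3.png',o[...,::-1])
E
```

```text
tcp [0.5171 0.1491 0.0965] yaw 3.099522059628324 zax [ 0.0011  0.0001 -1.    ] delta cm [ 0.0187 -0.0117  5.651 ]
rz -7.059396146935626e-05
[ 0.1007  0.6023 -1.656 ] [ 0.0142 -0.043   0.0177] 0.029041628779930804
```

View pics/c3.png

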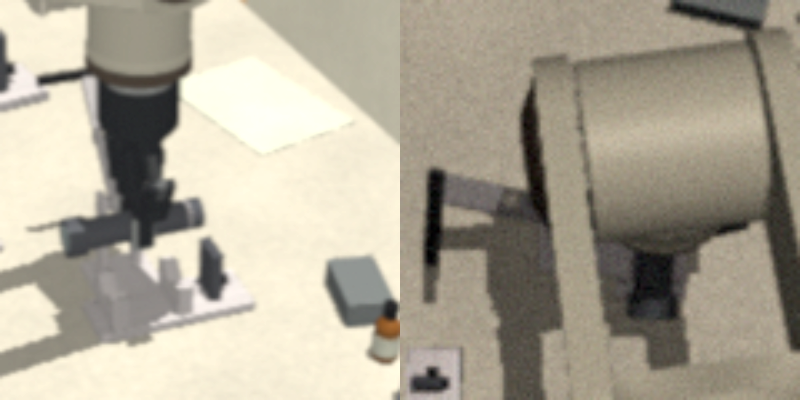

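Side view: the tube is held level over the groove, with its plain end at about crop (200,212), just short of the stop at (210,265). I'll compare the two in x.

```bash
python3 - <<'E'
from h import *
for n in('side','top'):
    P=cloud(n,np.load(f'{n}2.npz')['d']); q=P[120:290,240:400].reshape(-1,3)
    t=q[(q[:,2]>.098)&(q[:,2]<.135)&(abs(q[:,1]-.148)<.022)&(q[:,0]>.43)&(q[:,0]<.62)]
    far=t[t[:,0]>.55]; near=t[t[:,0]<.48]
    print(n,len(t),np.percentile(t[:,0],[1,2,98,99]),'far y',np.percentile(far[:,1],[5,50,95]) if len(far) else 0,'near y',np.percentile(near[:,1],[5,50,95]) if len(near) else 0)
    st=q[(q[:,2]>.055)&(q[:,2]<.08)&(abs(q[:,1]-.146)<.025)&(q[:,0]>.57)&(q[:,0]<.62)]
    if len(st): print(' stop',len(st),np.percentile(st[:,0],[1,2,5,50,98]))
    for x in(.4,.49,.56):
        pass
E
```

```text
side 578 [0.4439 0.444  0.5774 0.5784] far y [0.1299 0.1351 0.1482] near y [0.1319 0.1396 0.1577]
 stop 66 [0.5887 0.5891 0.5892 0.5929 0.6007]
top 246 [0.4456 0.4459 0.4916 0.4929] far y 0 near y [0.1384 0.1516 0.1664]
```

Call:
{"name": "arm_command", "arguments": {"motion": [[[-0.3,0,1.5],[0,0,0]],[[0,0,1.5],[0,0,0]],[[0,0,1],[0,0,0]],[[0,0,0.8],[0,0,0]],[[0,0,0.4],[0,0,0]],[[0,0,0],[0,0,0]],[[0,0,0],[0,0,0]]]}}

```text
time_s: 7.9
tcp_pos: [0.5199, 0.1491, 0.0436]
ee_rot: [0.021, 1.0, -0.0, 0.0]
ft_force: [-1.1, -0.0, -2.2]
grip_width: 0.0292
grasp_force: 30.3
```

Call:
{"name": "arm_command", "arguments": {"motion": [[[0,0,0.1],[0,0,0]],[[0,0,0.1],[0,0,0]],[[0,0,0.1],[0,0,0]],[[0,0,0],[0,0,0]],[[0,0,0],[0,0,0]]]}}

```text
time_s: 8.4
tcp_pos: [0.5196, 0.149, 0.0403]
ee_rot: [0.021, 1.0, -0.0, -0.0]
ft_force: [0.3, -0.2, -2.8]
grip_width: 0.029
grasp_force: 30.3
```

Call:
{"name": "arm_command", "arguments": {"motion": [[[0,0,0.08],[0,0,0]],[[0,0,0.08],[0,0,0]],[[0,0,0],[0,0,0]],[[0,0,0],[0,0,0]]]}}

```text
time_s: 8.8
tcp_pos: [0.5196, 0.1491, 0.0387]
ee_rot: [0.021, 1.0, -0.0, -0.0]
ft_force: [-0.0, -0.1, -2.3]
grip_width: 0.0291
grasp_force: 30.4
```

```bash
python3 -c "
from h import *
s=read_state(); print(s['tcp_pos'],s['ft_force'],s['moment'])"
```

```text
[0.5196 0.1491 0.0387] [-0.0159 -0.1171 -2.3447] [ 0.0452 -0.0439  0.0346]
```

Call:
{"name": "arm_command", "arguments": {"motion": [[[0,0,0.08],[0,0,0]],[[0,0,0],[0,0,0]],[[0,0,0],[0,0,0]]]}}

```text
time_s: 9.1
tcp_pos: [0.5198, 0.1491, 0.0384]
ee_rot: [0.021, 1.0, -0.0, 0.0]
ft_force: [-3.9, -0.9, 7.7]
grip_width: 0.029
grasp_force: 31.2
```

Call:
{"name": "arm_command", "arguments": {"motion": [[[0,0,0.08],[0,0,0]],[[0,0,0],[0,0,0]],[[0,0,0],[0,0,0]]]}}

```text
time_s: 9.4
tcp_pos: [0.5198, 0.1491, 0.0383]
ee_rot: [0.021, 1.0, 0.0, 0.0]
ft_force: [-9.2, -1.4, 18.9]
grip_width: 0.0292
grasp_force: 32.3
```

Call:
{"name": "arm_command", "arguments": {"motion": [[[0,0,-0.13],[0,0,0]],[[0,0,0],[0,0,0]],[[-0.1,0,0],[0,0,0]],[[-0.1,0,0],[0,0,0]],[[-0.1,0,0],[0,0,0]],[[0,0,0],[0,0,0]],[[0,0,0],[0,0,0]]]}}

```text
time_s: 10.1
tcp_pos: [0.5225, 0.149, 0.0385]
ee_rot: [0.021, 1.0, -0.0, -0.0]
ft_force: [-4.5, 0.5, 5.3]
grip_width: 0.0291
grasp_force: 31.0
```

Call:
{"name": "arm_command", "arguments": {"motion": [[[-0.1,0,0],[0,0,0]],[[-0.05,0,0],[0,0,0]],[[0,0,0],[0,0,0]]]}}

```text
time_s: 10.4
tcp_pos: [0.5239, 0.149, 0.0385]
ee_rot: [0.021, 1.0, 0.0, -0.0]
ft_force: [-4.3, 0.7, 6.2]
grip_width: 0.029
grasp_force: 31.0
```

Call:
{"name": "arm_command", "arguments": {"motion": [[[-0.06,0,0],[0,0,0]],[[0,0,0],[0,0,0]]]}}

```text
time_s: 10.6
tcp_pos: [0.5245, 0.1489, 0.0384]
ee_rot: [0.021, 1.0, -0.0, -0.0]
ft_force: [-5.6, 0.4, 5.9]
grip_width: 0.0292
grasp_force: 31.0
```

Call:
{"name": "arm_command", "arguments": {"motion": [[[-0.05,0,0],[0,0,0]],[[0,0,0],[0,0,0]]]}}

```text
time_s: 10.8
tcp_pos: [0.525, 0.1489, 0.0384]
ee_rot: [0.021, 1.0, -0.0, -0.0]
ft_force: [-5.4, -0.4, 6.0]
grip_width: 0.0287
grasp_force: 31.0
```

Call:
{"name": "arm_command", "arguments": {"motion": [[[-0.05,0,0],[0,0,0]],[[0,0,0],[0,0,0]]]}}

```text
time_s: 11.0
tcp_pos: [0.5255, 0.1489, 0.0384]
ee_rot: [0.021, 1.0, -0.0, -0.0]
ft_force: [-5.0, 0.6, 6.4]
grip_width: 0.0293
grasp_force: 31.0
```

Call:
{"name": "arm_command", "arguments": {"motion": [[[-0.05,0,0],[0,0,0]],[[0,0,0],[0,0,0]]]}}

```text
time_s: 11.2
tcp_pos: [0.526, 0.1489, 0.0384]
ee_rot: [0.021, 1.0, -0.0, -0.0]
ft_force: [-5.0, 0.4, 6.2]
grip_width: 0.029
grasp_force: 31.0
```

```bash
python3 - <<'E'
from h import *
s=read_state(); print(s['tcp_pos'],s['ft_force'])
im,d=grab_frame('side'); 
P=cloud('side',d); q=P[120:290,240:400].reshape(-1,3)
a=im[170:250,290:370]; o=np.clip(cv2.resize(a,(600,600),interpolation=cv2.INTER_CUBIC)*1.4,0,255).astype(np.uint8); cv2.imwrite('pics/c4.png',o[...,::-1])
t=q[(q[:,2]>.055)&(q[:,2]<.085)&(abs(q[:,1]-.144)<.02)&(q[:,0]>.4)&(q[:,0]<.62)]
print(np.histogram(t[:,0],np.arange(.44,.612,.003)))
E
```

```text
[0.526  0.1489 0.0384] [-4.9744  0.366   6.2398]
(array([ 0,  0,  0,  3, 23, 15, 15, 14, 14, 12,  9, 11,  6, 10, 11, 12,  9, 12,  7, 13,  7,  9, 11, 11, 18, 17,  7,  7,  2,  1,  0,  5,  0,  2,  4,  1,  3,  3,  5,  7, 10,  7, 10, 10,  8,  9, 11, 10,
        7, 12, 13, 14, 15,  7,  1,  0,  0]), array([0.44 , 0.443, 0.446, 0.449, 0.452, 0.455, 0.458, 0.461, 0.464, 0.467, 0.47 , 0.473, 0.476, 0.479, 0.482, 0.485, 0.488, 0.491, 0.494, 0.497, 0.5  , 0.503, 0.506, 0.509, 0.512, 0.515, 0.518,
       0.521, 0.524, 0.527, 0.53 , 0.533, 0.536, 0.539, 0.542, 0.545, 0.548, 0.551, 0.554, 0.557, 0.56 , 0.563, 0.566, 0.569, 0.572, 0.575, 0.578, 0.581, 0.584, 0.587, 0.59 , 0.593, 0.596, 0.599,
       0.602, 0.605, 0.608, 0.611]))
```

View pics/c4.png

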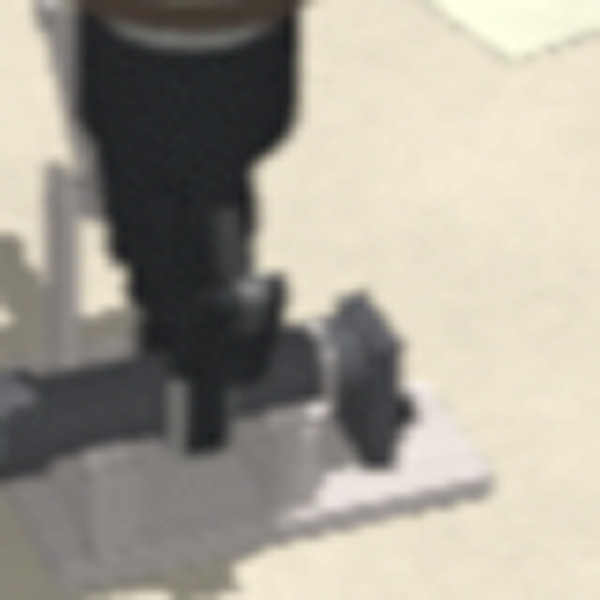

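The tube lies in the groove. The ring near the plain end is at crop (325,350), and the stop face just beyond it at (340,370), so only a millimetre or two remains.

Call:
{"name": "arm_command", "arguments": {"motion": [[[-0.05,0,0],[0,0,0]],[[0,0,0],[0,0,0]]]}}

```text
time_s: 11.45
tcp_pos: [0.5264, 0.1488, 0.0384]
ee_rot: [0.021, 1.0, -0.0, -0.0]
ft_force: [-5.5, -0.0, 6.0]
grip_width: 0.0289
grasp_force: 31.0
```

Call:
{"name": "arm_command", "arguments": {"motion": [[[-0.04,0,0],[0,0,0]],[[0,0,0],[0,0,0]]]}}

```text
time_s: 11.65
tcp_pos: [0.5268, 0.1488, 0.0384]
ee_rot: [0.021, 1.0, -0.0, -0.001]
ft_force: [-6.9, 0.1, 7.3]
grip_width: 0.0291
grasp_force: 31.1
```

Call:
{"name": "arm_command", "arguments": {"motion": [[[-0.04,0,0],[0,0,0]],[[0,0,0],[0,0,0]]]}}

```text
time_s: 11.85
tcp_pos: [0.5268, 0.1488, 0.0384]
ee_rot: [0.021, 1.0, -0.0, -0.001]
ft_force: [-10.1, 0.9, 10.0]
grip_width: 0.0287
grasp_force: 31.4
```

Call:
{"name": "arm_command", "arguments": {"motion": [[[0.03,0,-0.03],[0,0,0]],[[0,0,0],[0,0,0]],[[0,0,0],[0,0,0]]]}}

```text
time_s: 12.15
tcp_pos: [0.5268, 0.1488, 0.0385]
ee_rot: [0.021, 1.0, -0.0, -0.001]
ft_force: [-6.3, 1.5, 4.6]
grip_width: 0.0294
grasp_force: 30.8
```

Call:
{"name": "arm_command", "arguments": {"motion": [[[0,0,0],[0,0,0]],[[0,0,0],[0,0,0]],[[0,0,0],[0,0,0]],[[0,0,0],[0,0,0]],[[0,0,0],[0,0,0]]], "claw": 5.5}}

```text
time_s: 12.65
tcp_pos: [0.5273, 0.1487, 0.0387]
ee_rot: [0.021, 1.0, -0.0, 0.0]
ft_force: [-0.3, 1.1, 0.6]
grip_width: 0.0552
grasp_force: 0.0
```

Call:
{"name": "arm_command", "arguments": {"motion": [[[0,0,-0.7],[0,0,0]],[[0,0,-2],[0,0,0]],[[0,0,-3],[0,0,0]],[[0,0,-3.5],[0,0,0]],[[0,0,-3.5],[0,0,0]],[[0,0,-3.5],[0,0,0]],[[0,0,-3.5],[0,0,0]],[[0,-4,0],[0,0,0]],[[0,-4,0],[0,0,0]],[[0,-4,0],[0,0,0]],[[0,0,0],[0,0,0]]]}}

```text
time_s: 13.75
tcp_pos: [0.522, 0.0252, 0.2364]
ee_rot: [0.023, 1.0, -0.001, 0.0]
ft_force: [-0.3, 0.2, -0.2]
grip_width: 0.0549
grasp_force: 0.0
```

```bash
python3 - <<'E'
from h import *
s=read_state(); print(s['tcp_pos'],s['ft_force'])
im={};D={}
for n in('side','top'): im[n],D[n]=grab_frame(n); np.savez(f'{n}3.npz',im=im[n],d=D[n])
a=im['side'][135:255,260:380]; b=im['top'][170:270,250:350]
o=np.hstack([cv2.resize(a,(400,400)),cv2.resize(b,(400,400))]); o=np.clip(o*1.4,0,255).astype(np.uint8); cv2.imwrite('pics/c5.png',o[...,::-1])
for n in D:
    P=cloud(n,D[n]); q=P[130:290,240:400].reshape(-1,3)
    t=q[(q[:,2]>.056)&(q[:,2]<.085)&(abs(q[:,1]-.148)<.024)&(q[:,0]>.4)&(q[:,0]<.62)]
    print(n,'tube',len(t),np.percentile(t[:,0],[1,99]),end=' ')
    for lo,hi in((.455,.467),(.475,.5),(.55,.58)):
        m=t[(t[:,0]>lo)&(t[:,0]<hi)]
        if len(m): print(np.percentile(m[:,1],[3,97]),np.percentile(m[:,2],95),end=' ')
    print()
    s_=q[(q[:,2]>.11)&(q[:,1]>.2)&(q[:,0]>.44)&(q[:,0]<.6)&(q[:,2]<.25)]
    bar=s_[(s_[:,0]<.505)&(s_[:,2]>.13)]; print(' bar',len(bar),np.median(bar,0),np.percentile(bar,[3,97],axis=0))
    st=s_[(s_[:,0]>.512)]; f=np.polyfit(st[:,1],st[:,2],1); print(' strap',len(st),np.percentile(st,[3,97],axis=0),'angle',np.pi+np.arctan(-f[0]*-1) )
E
```

```text
[0.522  0.0252 0.2364] [-0.2776  0.2059 -0.1933]
side tube 517 [0.4536 0.5994] [0.1308 0.1582] 0.07308576006962386 [0.1328 0.1555] 0.07017323426080192 [0.1299 0.1514] 0.07010362091689624 
 bar 78 [0.4786 0.308  0.1928] [[0.4421 0.3002 0.1323]
 [0.5025 0.5477 0.2007]]
 strap 380 [[0.5173 0.2305 0.1128]
 [0.5401 0.3058 0.1995]] angle 3.970077295389806
top tube 631 [0.4555 0.6012] [0.1363 0.1708] 0.0759917498149621 [0.1389 0.1655] 0.07174134110672381 [0.1359 0.1629] 0.07205685575964393 
 bar 60 [0.4903 0.3111 0.1985] [[0.4772 0.3062 0.1936]
 [0.5039 0.3166 0.2026]]
 strap 363 [[0.5176 0.233  0.1139]
 [0.5411 0.3132 0.2008]] angle 3.9619396460333762
```

View pics/c5.png

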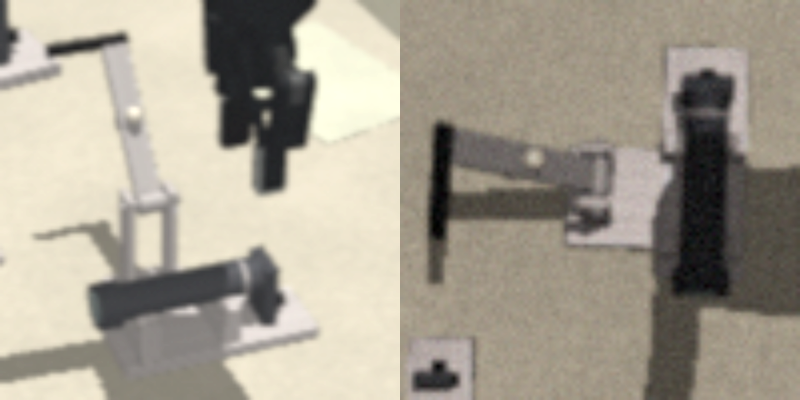

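Side view: the tube sits in both notches with its end against the stop (260,275), and the strap stands open with its bar at (90,45). Next I'll measure the strap geometry and the foot's reach from the depth data.

```bash
python3 - <<'E'
from h import *
ex=np.array([np.cos(.042),-np.sin(.042),0]); ey=np.array([np.sin(.042),np.cos(.042),0]); ez=np.array([0,0,1.])
h=np.array([.528,.2187,.094])
for n,fs in(('top',(0,3)),('side',(0,1,3))):
    q=[];c=[]
    for f in fs:
        z=np.load(f'{n}{f}.npz'); P=cloud(n,z['d'])[130:240,240:400].reshape(-1,3); q.append(P); c.append(z['im'][130:240,240:400].reshape(-1,3).astype(int))
    q=np.vstack(q);c=np.vstack(c)
    r=(q-h)@np.c_[ex,ey,ez]; k=(abs(r[:,0])<.02)&(r[:,1]>-.03)&(r[:,1]<.12)&(r[:,2]>.01)&(r[:,2]<.13)
    r=r[k]; 
    u=r[:,1:]; l=np.linalg.norm(u,axis=1)
    best=None
    s=(l>.03)&(l<.122)&~((l>.048)&(l<.092))
    f=np.polyfit(u[s][:,0],u[s][:,1],1)
    for _ in range(3):
        e=(u[:,1]-np.polyval(f,u[:,0]))/np.hypot(1,f[0]); g=s&(abs(e)<.006); f=np.polyfit(u[g][:,0],u[g][:,1],1)
    d=np.array([1,f[0]])/np.hypot(1,f[0]); nn=np.array([-d[1],d[0]])  # towards -y/up: underside
    off=f[1]*nn[1]; a=u@d; b=u@nn-off
    print(n,'angle',np.pi-np.arctan(f[0]),'underside offset mm',off*1000,'std',b[g].std(),'a',a[g].min(),a[g].max())
    w=(b>.006)&(a>.04)&(a<.1)&(abs(r[:,0])<.014)
    print(' foot: n',w.sum(),'b pct',np.percentile(b[w],[10,25,50,75,90,97])*1000,'a',np.percentile(a[w],[5,50,95])*1000,'x',r[w,0].mean()*1000)
    wb=(r[:,0]<-.02) 
E
```

```text
top angle 2.299087717930928 underside offset mm 2.2467210565458924 std 0.0015538840117569547 a 0.030112564096799847 0.12182317518923919
 foot: n 44 b pct [ 7.8258 10.217  11.8364 13.2002 14.7087 16.1384] a [68.6352 73.1211 77.6232] x 0.4188447152703915
side angle 2.3074268253719765 underside offset mm 4.191637006427303 std 0.002556588270098835 a 0.02943674609173945 0.1219775022415304
 foot: n 45 b pct [ 7.7644  9.6069 12.2902 13.7915 15.7363 19.4631] a [62.5895 68.4084 78.0945] x -2.5860686905873833
```

Call:
{"name": "arm_command", "arguments": {"motion": [[[0,0,-3.5],[0,0,0]],[[0.45,3.53,0],[0,0,0]],[[0.45,3.53,0],[0,0,0]],[[0.45,3.53,0],[0,0,0]],[[0.45,3.53,0],[0,0,0]],[[0.45,3.53,0],[0,0,0]],[[0.45,3.53,0],[0,0,0]],[[0.45,3.53,0],[0,0,0]],[[0.45,3.53,0],[0,0,0]],[[0,0,0],[0,0,0]],[[0,0,0],[0,0,0]]]}}

```text
time_s: 14.95
tcp_pos: [0.4972, 0.314, 0.2706]
ee_rot: [0.02, 1.0, -0.0, -0.0]
ft_force: [0.4, -1.2, 0.1]
grip_width: 0.0546
grasp_force: 0.0
```

```bash
python3 - <<'E'
from h import *
delta([.498,.3095,.1755],-.042)
im={};D={}
for n in('side','top'): im[n],D[n]=grab_frame(n)
a=im['side'][100:220,240:360]; b=im['top'][170:270,220:320]
o=np.hstack([cv2.resize(a,(400,400)),cv2.resize(b,(400,400))]); o=np.clip(o*1.4,0,255).astype(np.uint8); cv2.imwrite('pics/c6.png',o[...,::-1])
E
```

```text
tcp [0.4972 0.314  0.2706] yaw 3.102531883806312 zax [-0.0005 -0.0003 -1.    ] delta cm [-0.0973 -0.4444  9.5053]
rz 0.0029392302165187623
```

View pics/c6.png

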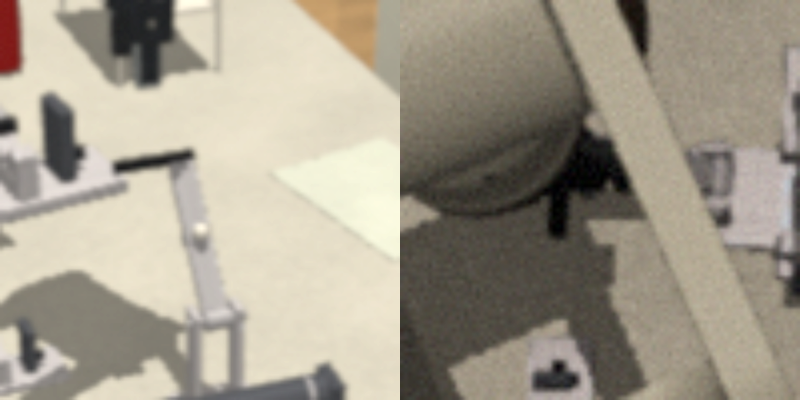

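The gripper is above the bar, at side crop (150,160). Descending to pinch it.

Call:
{"name": "arm_command", "arguments": {"motion": [[[-0.1,-0.44,1.5],[0,0,0]],[[0,0,2],[0,0,0]],[[0,0,2],[0,0,0]],[[0,0,2],[0,0,0]],[[0,0,1.3],[0,0,0]],[[0,0,0.7],[0,0,0]],[[0,0,0],[0,0,0]],[[0,0,0],[0,0,0]]]}}

```text
time_s: 15.85
tcp_pos: [0.4992, 0.3081, 0.1765]
ee_rot: [0.021, 1.0, 0.0, 0.0]
ft_force: [-0.1, 0.0, 0.2]
grip_width: 0.0549
grasp_force: 0.0
```

Call:
{"name": "arm_command", "arguments": {"motion": [[[0,0,0],[0,0,0]],[[0,0,0],[0,0,0]],[[0,0,0],[0,0,0]],[[0,0,0],[0,0,0]],[[0,0,0],[0,0,0]],[[0,0,0],[0,0,0]],[[0,0,0],[0,0,0]],[[0,0,0],[0,0,0]]], "claw": 1, "squeeze": 25}}

```text
time_s: 16.65
tcp_pos: [0.4991, 0.3088, 0.1764]
ee_rot: [0.021, 1.0, 0.001, 0.001]
ft_force: [0.2, 6.0, 3.0]
grip_width: 0.0108
grasp_force: 24.8
```

```bash
python3 - <<'E'
import numpy as np
t=np.linspace(2.29,.25,24); y=-13.5*np.cos(t); z=13.5*np.sin(t)
print([[0,round(a,2),round(-b,2)] for a,b in zip(np.diff(y),np.diff(z))])
E
```

```text
[[0, np.float64(-0.93), np.float64(-0.75)], [0, np.float64(-1.0), np.float64(-0.66)], [0, np.float64(-1.05), np.float64(-0.57)], [0, np.float64(-1.1), np.float64(-0.48)], [0, np.float64(-1.14), np.float64(-0.38)], [0, np.float64(-1.17), np.float64(-0.27)], [0, np.float64(-1.18), np.float64(-0.17)], [0, np.float64(-1.2), np.float64(-0.06)], [0, np.float64(-1.2), np.float64(0.04)], [0, np.float64(-1.19), np.float64(0.15)], [0, np.float64(-1.17), np.float64(0.25)], [0, np.float64(-1.14), np.float64(0.35)], [0, np.float64(-1.11), np.float64(0.45)], [0, np.float64(-1.06), np.float64(0.55)], [0, np.float64(-1.01), np.float64(0.64)], [0, np.float64(-0.95), np.float64(0.73)], [0, np.float64(-0.88), np.float64(0.81)], [0, np.float64(-0.81), np.float64(0.89)], [0, np.float64(-0.72), np.float64(0.95)], [0, np.float64(-0.64), np.float64(1.01)], [0, np.float64(-0.54), np.float64(1.07)], [0, np.float64(-0.45), np.float64(1.11)], [0, np.float64(-0.35), np.float64(1.15)]]
```

Call:
{"name": "arm_command", "arguments": {"motion": [[[0,-0.93,-0.75],[0,0,0]],[[0,-1.0,-0.66],[0,0,0]],[[0,-1.05,-0.57],[0,0,0]],[[0,-1.1,-0.48],[0,0,0]],[[0,0,0],[0,0,0]]]}}

```text
time_s: 17.15
tcp_pos: [0.4977, 0.2673, 0.2024]
ee_rot: [0.021, 1.0, 0.001, 0.001]
ft_force: [-2.5, 1.4, 18.5]
grip_width: 0.0108
grasp_force: 26.2
```

Call:
{"name": "arm_command", "arguments": {"motion": [[[0,-1.14,-0.5],[0,0,0]],[[0,-1.17,-0.27],[0,0,0]],[[0,-1.18,-0.17],[0,0,0]],[[0,-1.2,-0.06],[0,0,0]],[[0,0,0],[0,0,0]]]}}

```text
time_s: 17.65
tcp_pos: [0.4957, 0.2197, 0.2113]
ee_rot: [0.021, 1.0, 0.0, 0.001]
ft_force: [1.4, -5.8, 8.3]
grip_width: 0.0111
grasp_force: 25.8
```

Call:
{"name": "arm_command", "arguments": {"motion": [[[0,-1.2,0],[0,0,0]],[[0,-1.19,0.13],[0,0,0]],[[0,-1.17,0.25],[0,0,0]],[[0,-1.14,0.35],[0,0,0]],[[0,-1.11,0.45],[0,0,0]],[[0,0,0],[0,0,0]]]}}

```text
time_s: 18.25
tcp_pos: [0.493, 0.1616, 0.1984]
ee_rot: [0.021, 1.0, -0.0, 0.0]
ft_force: [3.8, -5.6, -2.7]
grip_width: 0.0113
grasp_force: 24.9
```

Call:
{"name": "arm_command", "arguments": {"motion": [[[0,-1.06,0.55],[0,0,0]],[[0,-1.01,0.64],[0,0,0]],[[0,-0.95,0.73],[0,0,0]],[[0,0,0],[0,0,0]]]}}

```text
time_s: 18.65
tcp_pos: [0.4917, 0.1318, 0.1788]
ee_rot: [0.021, 1.0, -0.0, 0.0]
ft_force: [6.2, -2.8, -6.6]
grip_width: 0.0114
grasp_force: 24.7
```

Call:
{"name": "arm_command", "arguments": {"motion": [[[0,-0.88,0.81],[0,0,0]],[[0,-0.81,0.89],[0,0,0]],[[0,-0.72,0.95],[0,0,0]],[[0,0,0],[0,0,0]]]}}

```text
time_s: 19.05
tcp_pos: [0.4907, 0.1077, 0.1518]
ee_rot: [0.021, 1.0, -0.0, -0.0]
ft_force: [7.2, 0.3, -7.4]
grip_width: 0.0111
grasp_force: 24.6
```

Call:
{"name": "arm_command", "arguments": {"motion": [[[0,-0.64,1.01],[0,0,0]],[[0,-0.54,1.07],[0,0,0]],[[0,-0.45,1.11],[0,0,0]],[[0,0,0],[0,0,0]],[[0,0,0],[0,0,0]]]}}

```text
time_s: 19.55
tcp_pos: [0.49, 0.0921, 0.1202]
ee_rot: [0.021, 1.0, 0.0, -0.0]
ft_force: [8.7, 3.4, -8.1]
grip_width: 0.0109
grasp_force: 24.5
```

Call:
{"name": "arm_command", "arguments": {"motion": [[[-0.06,-0.11,0.31],[0,0,0]],[[0,-0.1,0.31],[0,0,0]],[[0,-0.09,0.31],[0,0,0]],[[0,-0.08,0.31],[0,0,0]],[[0,-0.07,0.31],[0,0,0]],[[0,-0.06,0.31],[0,0,0]],[[0,-0.05,0.3],[0,0,0]],[[0,-0.04,0.2],[0,0,0]],[[0,-0.02,0.1],[0,0,0]],[[0,0,0],[0,0,0]]]}}

```text
time_s: 20.55
tcp_pos: [0.4901, 0.0864, 0.0963]
ee_rot: [0.021, 1.0, 0.0, -0.0]
ft_force: [0.1, 6.5, 2.3]
grip_width: 0.011
grasp_force: 25.3
```

Call:
{"name": "arm_command", "arguments": {"motion": [[[0,-0.01,0.05],[0,0,0]],[[0,-0.01,0.05],[0,0,0]],[[0,0,0.05],[0,0,0]],[[0,0,0.05],[0,0,0]]]}}

```text
time_s: 20.95
tcp_pos: [0.4901, 0.0861, 0.0944]
ee_rot: [0.021, 1.0, 0.0, -0.0]
ft_force: [-0.8, 5.8, 6.6]
grip_width: 0.011
grasp_force: 25.5
```

Call:
{"name": "arm_command", "arguments": {"motion": [[[0,0.03,0.05],[0,0,0]],[[0,0,0.05],[0,0,0]],[[0,0,0.05],[0,0,0]],[[0,0,0.05],[0,0,0]]], "squeeze": 45}}

```text
time_s: 21.35
tcp_pos: [0.4901, 0.086, 0.0924]
ee_rot: [0.021, 1.0, -0.0, -0.0]
ft_force: [-0.9, 0.8, 7.1]
grip_width: 0.0105
grasp_force: 33.0
```

Call:
{"name": "arm_command", "arguments": {"motion": [[[0,0,0.05],[0,0,0]],[[0,0,0.05],[0,0,0]],[[0,0,0.05],[0,0,0]],[[0,0,0.05],[0,0,0]]]}}

```text
time_s: 21.75
tcp_pos: [0.4901, 0.0858, 0.0904]
ee_rot: [0.021, 1.0, -0.0, -0.0]
ft_force: [-1.4, -1.0, 6.4]
grip_width: 0.0103
grasp_force: 33.1
```

Call:
{"name": "arm_command", "arguments": {"motion": [[[0,0,0.05],[0,0,0]],[[0,0,0.05],[0,0,0]],[[0,0,0.05],[0,0,0]],[[0,0,0.05],[0,0,0]]]}}

```text
time_s: 22.15
tcp_pos: [0.4901, 0.0856, 0.0884]
ee_rot: [0.021, 1.0, -0.0, -0.0]
ft_force: [-2.7, -2.4, 6.6]
grip_width: 0.0109
grasp_force: 33.1
```

Call:
{"name": "arm_command", "arguments": {"motion": [[[0,0,0.05],[0,0,0]],[[0,0,0.05],[0,0,0]],[[0,0,0.05],[0,0,0]],[[0,0,0.05],[0,0,0]]]}}

```text
time_s: 22.55
tcp_pos: [0.4901, 0.0855, 0.0864]
ee_rot: [0.021, 1.0, -0.0, -0.0]
ft_force: [-2.1, -3.2, 5.7]
grip_width: 0.011
grasp_force: 33.3
```

Call:
{"name": "arm_command", "arguments": {"motion": [[[0,-0.02,0.05],[0,0,0]],[[0,-0.01,0.05],[0,0,0]],[[0,0,0.05],[0,0,0]],[[0,0,0.05],[0,0,0]]]}}

```text
time_s: 22.95
tcp_pos: [0.4901, 0.0854, 0.0844]
ee_rot: [0.021, 1.0, -0.0, -0.0]
ft_force: [-1.7, -2.1, 6.5]
grip_width: 0.0108
grasp_force: 33.3
```

Call:
{"name": "arm_command", "arguments": {"motion": [[[0,0,0.05],[0,0,0]],[[0,0,0.05],[0,0,0]],[[0,0,0.05],[0,0,0]],[[0,0,0.05],[0,0,0]]]}}

```text
time_s: 23.35
tcp_pos: [0.4901, 0.0853, 0.0824]
ee_rot: [0.021, 1.0, -0.0, -0.0]
ft_force: [-1.9, -2.0, 5.7]
grip_width: 0.0109
grasp_force: 33.4
```

Call:
{"name": "arm_command", "arguments": {"motion": [[[0,0,0.05],[0,0,0]],[[0,0,0.05],[0,0,0]],[[0,0,0.05],[0,0,0]],[[0,0,0.05],[0,0,0]]]}}

```text
time_s: 23.75
tcp_pos: [0.4901, 0.0852, 0.0804]
ee_rot: [0.021, 1.0, -0.0, -0.0]
ft_force: [-2.5, -3.4, 6.6]
grip_width: 0.0106
grasp_force: 33.4
```

Call:
{"name": "arm_command", "arguments": {"motion": [[[0,0,0.05],[0,0,0]],[[0,0,0.05],[0,0,0]],[[0,0,0.05],[0,0,0]],[[0,0,0.05],[0,0,0]]]}}

```text
time_s: 24.15
tcp_pos: [0.4901, 0.0852, 0.0784]
ee_rot: [0.021, 1.0, -0.0, -0.0]
ft_force: [-2.6, -3.5, 6.0]
grip_width: 0.0106
grasp_force: 33.5
```

Call:
{"name": "arm_command", "arguments": {"motion": [[[0,-0.02,0.05],[0,0,0]],[[0,0,0.05],[0,0,0]],[[0,0,0.05],[0,0,0]],[[0,0,0.05],[0,0,0]]]}}

```text
time_s: 24.55
tcp_pos: [0.4901, 0.0852, 0.0764]
ee_rot: [0.021, 1.0, -0.0, -0.0]
ft_force: [-1.3, -1.4, 5.5]
grip_width: 0.0108
grasp_force: 33.5
```

Call:
{"name": "arm_command", "arguments": {"motion": [[[0,0,0.05],[0,0,0]],[[0,0,0.05],[0,0,0]],[[0,0,0.05],[0,0,0]],[[0,0,0.05],[0,0,0]]]}}

```text
time_s: 24.95
tcp_pos: [0.4901, 0.0852, 0.0744]
ee_rot: [0.021, 1.0, -0.0, -0.0]
ft_force: [-2.0, -2.5, 5.8]
grip_width: 0.0104
grasp_force: 33.6
```

Call:
{"name": "arm_command", "arguments": {"motion": [[[0,0,0.05],[0,0,0]],[[0,0,0.05],[0,0,0]],[[0,0,0.05],[0,0,0]],[[0,0,0.05],[0,0,0]]]}}

```text
time_s: 25.35
tcp_pos: [0.4901, 0.0853, 0.0724]
ee_rot: [0.021, 1.0, -0.0, -0.0]
ft_force: [-2.4, -1.7, 6.9]
grip_width: 0.0108
grasp_force: 33.6
```

Call:
{"name": "arm_command", "arguments": {"motion": [[[0,0,0.05],[0,0,0]],[[0,0,0.05],[0,0,0]],[[0,0,0.05],[0,0,0]],[[0,0,0.05],[0,0,0]]]}}

```text
time_s: 25.75
tcp_pos: [0.4901, 0.0853, 0.0704]
ee_rot: [0.021, 1.0, -0.0, -0.0]
ft_force: [-2.6, -0.8, 6.6]
grip_width: 0.0109
grasp_force: 33.7
```

Call:
{"name": "arm_command", "arguments": {"motion": [[[0,0,0.05],[0,0,0]],[[0,0,0.05],[0,0,0]],[[0,0,0.05],[0,0,0]],[[0,0,0.05],[0,0,0]]]}}

```text
time_s: 26.15
tcp_pos: [0.4901, 0.0854, 0.0684]
ee_rot: [0.021, 1.0, -0.0, -0.0]
ft_force: [-1.9, 0.8, 6.7]
grip_width: 0.011
grasp_force: 33.8
```

Call:
{"name": "arm_command", "arguments": {"motion": [[[0,0,0.05],[0,0,0]],[[0,0,0.05],[0,0,0]],[[0,0,0.05],[0,0,0]],[[0,0,0.05],[0,0,0]]]}}

```text
time_s: 26.55
tcp_pos: [0.49, 0.0855, 0.0663]
ee_rot: [0.021, 1.0, -0.0, -0.0]
ft_force: [-0.4, 2.6, 7.2]
grip_width: 0.011
grasp_force: 33.9
```

Call:
{"name": "arm_command", "arguments": {"motion": [[[0,0.01,0.05],[0,0,0]],[[0,0,0.05],[0,0,0]]]}}

```text
time_s: 26.75
tcp_pos: [0.4901, 0.0855, 0.0653]
ee_rot: [0.021, 1.0, -0.0, -0.0]
ft_force: [-2.0, 3.1, 6.7]
grip_width: 0.0106
grasp_force: 33.9
```

Call:
{"name": "arm_command", "arguments": {"motion": [[[0,0.01,0.05],[0,0,0]],[[0,0,0.05],[0,0,0]]]}}

```text
time_s: 26.95
tcp_pos: [0.4901, 0.0857, 0.0644]
ee_rot: [0.021, 1.0, -0.0, -0.0]
ft_force: [-2.0, 1.8, 7.1]
grip_width: 0.0106
grasp_force: 34.0
```

```bash
python3 - <<'E'
from h import *
s=read_state(); print(s['tcp_pos'],s['ft_force'])
im,D=grab_frame('side'); np.savez('side5.npz',im=im,d=D)
o=np.clip(cv2.resize(im[160:260,270:370],(600,600),interpolation=cv2.INTER_CUBIC)*1.4,0,255).astype(np.uint8); cv2.imwrite('pics/c7.png',o[...,::-1])
E
```

```text
[0.4901 0.0857 0.0644] [-1.9558  1.7739  7.086 ]
```

View pics/c7.png

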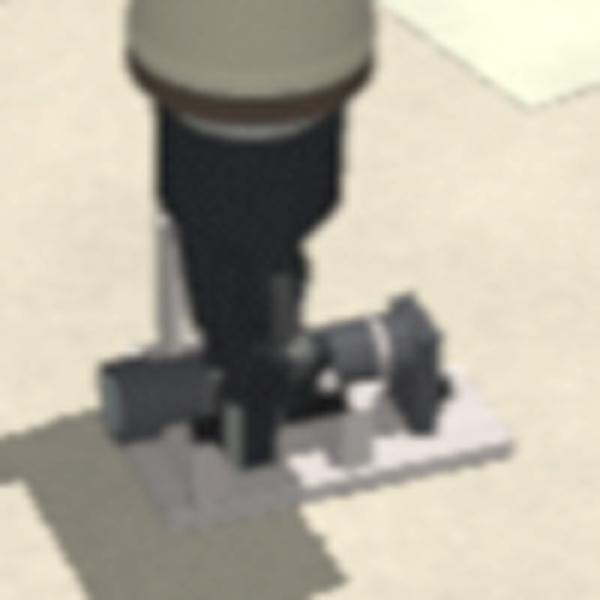

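The tube is unmoved, with the strap nearly level and the foot only about to touch. Continuing in small steps.

Call:
{"name": "arm_command", "arguments": {"motion": [[[0,0.01,0.05],[0,0,0]],[[0,0,0.05],[0,0,0]]]}}

```text
time_s: 27.2
tcp_pos: [0.4901, 0.0857, 0.0634]
ee_rot: [0.021, 1.0, -0.0, -0.0]
ft_force: [-2.5, 1.7, 7.4]
grip_width: 0.0106
grasp_force: 34.0
```

Call:
{"name": "arm_command", "arguments": {"motion": [[[0,0.01,0.05],[0,0,0]],[[0,0,0.05],[0,0,0]]]}}

```text
time_s: 27.4
tcp_pos: [0.4901, 0.0859, 0.0625]
ee_rot: [0.021, 1.0, -0.0, -0.0]
ft_force: [-2.7, 2.4, 8.1]
grip_width: 0.0107
grasp_force: 34.1
```

Call:
{"name": "arm_command", "arguments": {"motion": [[[0,0.01,0.05],[0,0,0]],[[0,0,0.05],[0,0,0]]]}}

```text
time_s: 27.6
tcp_pos: [0.4901, 0.086, 0.0615]
ee_rot: [0.021, 1.0, 0.0, -0.0]
ft_force: [-3.9, 1.1, 9.9]
grip_width: 0.0108
grasp_force: 34.2
```

Call:
{"name": "arm_command", "arguments": {"motion": [[[0,0,0.05],[0,0,0]]]}}

```text
time_s: 27.7
tcp_pos: [0.4901, 0.0859, 0.061]
ee_rot: [0.021, 1.0, -0.0, -0.0]
ft_force: [-1.6, 2.7, 8.0]
grip_width: 0.0109
grasp_force: 34.3
```

Call:
{"name": "arm_command", "arguments": {"motion": [[[0,0.01,0.05],[0,0,0]]]}}

```text
time_s: 27.8
tcp_pos: [0.4901, 0.086, 0.0605]
ee_rot: [0.021, 1.0, -0.0, -0.0]
ft_force: [-3.4, 2.0, 9.0]
grip_width: 0.0106
grasp_force: 34.3
```

Call:
{"name": "arm_command", "arguments": {"motion": [[[0,0.01,0.05],[0,0,0]]]}}

```text
time_s: 27.9
tcp_pos: [0.4902, 0.0861, 0.06]
ee_rot: [0.021, 1.0, -0.0, -0.0]
ft_force: [-2.9, 1.8, 9.1]
grip_width: 0.0109
grasp_force: 34.3
```

Call:
{"name": "arm_command", "arguments": {"motion": [[[0,0,0],[0,0,0]],[[0,0,0],[0,0,0]],[[0,0,0],[0,0,0]]]}}

```text
time_s: 28.2
tcp_pos: [0.4901, 0.0861, 0.0599]
ee_rot: [0.021, 1.0, -0.0, -0.0]
ft_force: [-2.0, 1.4, 7.4]
grip_width: 0.0105
grasp_force: 34.3
```

Call:
{"name": "arm_command", "arguments": {"motion": [[[0,0,0],[0,0,0]],[[0,0,0],[0,0,0]],[[0,0,0],[0,0,0]],[[0,0,0],[0,0,0]],[[0,0,0],[0,0,0]]], "claw": 4}}

```text
time_s: 28.7
tcp_pos: [0.4901, 0.0859, 0.0597]
ee_rot: [0.021, 1.0, -0.0, -0.0]
ft_force: [-0.1, 0.5, 0.1]
grip_width: 0.0402
grasp_force: 0.0
```

Call:
{"name": "arm_command", "arguments": {"motion": [[[0,0,-0.7],[0,0,0]],[[0,0,-2],[0,0,0]],[[0,0,-3],[0,0,0]],[[0,0,-3.5],[0,0,0]],[[0,0,-3.5],[0,0,0]],[[0,-3.5,-2],[0,0,0]],[[0,-4,0],[0,0,0]],[[0,-4,0],[0,0,0]],[[0,-4,0],[0,0,0]],[[0,0,0],[0,0,0]],[[0,0,0],[0,0,0]]]}}

```text
time_s: 29.8
tcp_pos: [0.4836, -0.0695, 0.2072]
ee_rot: [0.022, 1.0, 0.0, 0.0]
ft_force: [1.2, 0.2, 0.3]
grip_width: 0.0402
grasp_force: 0.0
```

```bash
python3 - <<'E'
from h import *
s=read_state(); print(s['tcp_pos'],s['ft_force'])
im={};D={}
for n in('side','top'): im[n],D[n]=grab_frame(n); np.savez(f'{n}6.npz',im=im[n],d=D[n])
a=im['side'][160:260,270:370]; b=im['top'][170:270,270:370]
o=np.hstack([cv2.resize(a,(400,400)),cv2.resize(b,(400,400))]); o=np.clip(o*1.4,0,255).astype(np.uint8); cv2.imwrite('pics/c8.png',o[...,::-1])
for n in D:
    P=cloud(n,D[n])[150:270,250:370].reshape(-1,3)
    st=P[(abs(P[:,0]-.528)<.007)&(P[:,1]>.1)&(P[:,1]<.2)&(P[:,2]>.07)&(P[:,2]<.13)]
    f=np.polyfit(st[:,1],st[:,2],1); print(n,'strap slope',np.arctan(-f[0]),'z at hinge y',np.polyval(f,.2187),len(st))
    t=P[(P[:,2]>.056)&(P[:,2]<.078)&(abs(P[:,1]-.148)<.022)&(P[:,0]>.4)&(P[:,0]<.62)]; print(np.percentile(t[:,0],[1,99]))
E
```

```text
[ 0.4836 -0.0695  0.2072] [1.1601 0.2022 0.3146]
side strap slope -0.10709861867461329 z at hinge y 0.09999800073359046 138
[0.4534 0.5756]
top strap slope -0.11034228689444839 z at hinge y 0.09846718091871887 193
[0.4554 0.6017]
```

View pics/c8.png

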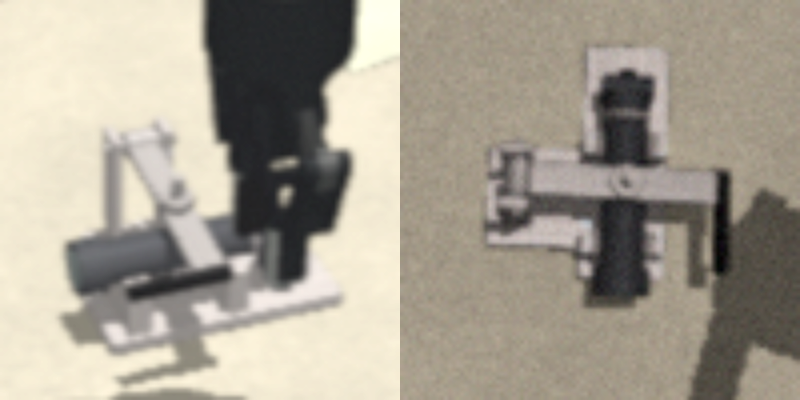

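The strap is down at about -0.11 rad with its foot bearing on the tube, which is still against the stop, and the gripper is clear. The force rise at the bar, about 2.5 N, matches a half-compressed spring. Handing in.

```bash
python3 -c "
from station import *
print(hand_in())"
```

```text
the job is handed in; nothing more can be done
None
```

I've handed the job in, with no verdict returned: the tube is seated in the V-block against the stop, and the strap is clamped down with its foot bearing on the tube at an estimated 5 to 7 N.

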